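# Set the hold-down stop of a grooving jig to its setting block

## Robot

A 6-joint arm with a two-finger parallel gripper is mounted at the origin on the work surface. World frame = base frame: x ahead of the robot, y to its left, z up, the work surface at z = 0. Lengths are in mm, angles in rad, forces in N, time in s.
With the tool pointing down it reaches from about 300 to 1000 mm from the base axis. Payload 5.1 kg.
Tool frame: the origin (TCP) lies at the very end of the fingers, on their centre line; the grasp point (between the pads) lies 19 mm behind it; z points along the fingers, y is the line along which they close (so a half turn about z gives the same grasp; the last joint's range is limited). The gripper opens to 95 mm and grips with 3 to 60 N. Pads are 20 mm wide; open, the fingers measure 119 mm over their backs; the gripper's body (75 mm by 180 mm) begins 59 mm behind the grasp point.
Start: joints at [-1.289, 0.124, 1.65, -0, 1.367, -0.083], TCP at [231.863, -607.227, 214.656] pointing down, gripper open.
Joint ranges: [-2.61, 2.61], [-1.02, 2.33], [0.03, 2.71], [-1.35, 4.49], [0.32, 2.68], [-2.91, 2.91]. Speed limits (rad/s): [2.57, 2.57, 3.14, 3.14, 3.14, 3.14].

## Interface

Orientations are given as a rotation vector (axis times angle).
In Python, from station import manip gives the robot as it stands. The module is installed in compiled form; this text tells all that it offers.
- The arm moves only by the tool apply_moves, never from a script. Its argument "increments" is a list of rows, each a list of 7 numbers: the opening, from 0 (shut) to 1 (fully open), then the shift along the tool's x, y, z in cm, then the turn, a rotation vector about the tool's x, y, z in units of 5 degrees (1.0 is 5 degrees). A call has 1 to 12 rows; each row is the pose to reach, as a shift and turn from the pose commanded when the call began, along the tool's axes at that moment; what a row does not reach only later rows make up. A row lasts 1/8 s, in which the tool goes at most 62.5 mm and 10.7 degrees, less where a joint would pass 70% of its speed; a pose out of reach is approached as far as the arm can. A call with a gripper value outside its range is refused whole. The fingers move at their own pace and stop on an object; "newtons" is the grip in N (left out, the last holds). Time passes only in rows, so rows that repeat a pose let the fingers close. It gives the time, the measured TCP pose, the force, the opening and the grip force at its end, in the units of the state.
- manip.get_obs(): the state, without advancing time (a new reading comes with each control period).
- manip.grab_frame(name): name is "side" or "top" or "wrist"; returns a dict with "image" (384x512x3 uint8, red, green, blue), "depth" (384x512 float32, mm along the optical axis (not along the pixel's ray), 0 where there is no reading), "intrinsics" (3x3 intrinsics, pixels), "dist" ([k1, k2, p1, p2, k3] as OpenCV has them; the pictures are not rectified), "position" and "orientation" of the camera in the world; the wrist camera has in their place "T_tool_cam" (4x4, takes a point from camera to tool coordinates, whose origin is the TCP and whose axes are the flange's). Camera axes: x right, y down, z forward; pixel columns grow to the right and rows downward; lengths in mm; the calibration is good to about 2 mm. A picture is of the moment at which its call begins: read the wrist's pose just before it.
- manip.hand_in(): hands the job in; it is judged then, once.
Trained networks look in a picture, given as the dict that the camera call returned (one of the last four; its "shot" number tells which), for a name from the list of things; names that differ only in an ending like _2 or _b are one class to them, and where a whole thing is asked for, a point or a joint stands for the part that bears it (a point fixed in the world has none). Each returns a list of dicts, best first, with "score" (0 to 1); they miss things now and then, are a little off and sometimes report something else, mostly with a low value. They report only what shows in the picture. A call takes as long as a camera call. They do not tell look-alikes from the thing itself.
- manip.look_for(thing, picture): "bbox" ([left, top, right, bottom] in pixels, round what is visible of it).
- manip.place_of(thing, picture): "point" ([column, row] in pixels: a listed point, or the origin of a listed thing).
The state is a dict: "clock": time; "joint_pos": joint angles; "qd": joint speeds; "joint_torque": joint torques, N m; "tcp_pos": TCP position; "eef_rot": TCP orientation; "ft_force": force on the tool from outside, world axes, zero at the start; "wrist_torque": the same for the moment, N m; "finger_gap": opening from 0.0 (shut) to 1.0 (fully open); "grasp_force": force on a finger pad.
Only numpy, scipy, OpenCV 4.12 (cv2) and the standard library are available. Lean on these libraries where they do the work, as an engineer would, in place of code of your own. Each camera call takes 0.05 s, during which the arm holds its last target. There are 200 camera calls.

## Task

On the slat-grooving jig, take the large socket driver from the rack, fit it right down over the hexagon head of the stop screw on the bridge, and turn the screw down until the setting block just drags under the pad: feel it by drawing the block a centimetre or so along the bed, and correct the screw until the drag is light but definite. Never let the pad pinch the block hard. Leave the block lying under the pad at that setting and the driver standing on the screw head, ready for the lock nut to be tightened.

Things in the scene. Friction and masses are not known exactly. Their poses are not given: they have to be found in the camera images.
- jig: fixed grooving jig: plywood bed 290 x 160 x 12 mm with a white strip along its middle. Origin on the bench (z = 0) plumb under the stop screw. x runs along the bed: open front end, nearest the robot, at -190, rear end at +100. Aluminium fence y 21 to 33, x -25 to 100, 42 high. Black router motor lying across, x 33 to 97, y 66 to 201, up to 96 high (all mm).
- bridge: fixed hold-down bridge over the bed, origin and axes as the jig's: steel posts 26 x 20 mm at y = +-58, grey beam 36 x 146 mm (x, y) from 56 to 80 mm above the bench. Through its middle passes the upright stop screw with the pad under it (both count as the bridge). A slackened lock nut lies on the beam, up to 91 mm.
- screw_point (a point): fixed point on the screw's axis, 109 mm above the bench. The steel hexagon head, 24 mm across flats and 13 mm high, its top 4 mm coned inside the flats, has its top within 1.1 mm of this height at the start, at an unknown angle. It turns on a 4 mm pitch, clockwise from above = down, against about 0.12 Nm, stays where it is left, and no pose given here tells its height.
- pad_point (a point): fixed point on the screw's axis at the height of the block's top, 37 mm above the bench. The pad, rubber-faced, 22 mm across, does not turn; its face is 70.6 mm under the top of the screw head and starts 0.4 to 2.4 mm clear of the block. Once it touches, each 0.1 rad more adds some 0.9 N to its force. The driver's torque does not show the touch: only the block's drag does.
- block: loose setting block, plain dark hardwood bar 200 x 32 x 25 mm (x, y, z), origin centre of its underside. It lies on the bed, along x, under the pad; about 150 mm of it stands out in front of the screw, free to grip. Free of the pad it slides at a pull of about 1 N; rightly set it takes about 3 to 7 N (the pad bears with 1.5 to 10 N). Lifting it while pulling presses it on the pad.
- driver: loose large socket driver, upright, socket down, in one of the rack's holes. 122 mm long, 0.3 kg; origin at the centre of the socket's rim, z up the handle. Socket 35 mm wide, inside 25.6 mm across flats, 11 mm deep (0.13 rad play either way). Round black handle 32 mm thick, 54 to 113 mm above the rim. In the rack the rim is 16 mm above the bench. The other driver is slimmer (handle 24 mm).
- rack: fixed wooden rack 170 x 70 x 30 mm, origin centre of its underside, with two holes 40 mm wide and 14 mm deep at x = +45 and -45 mm. Set on the screw out of line with the flats, the driver's rim rests 4 mm below the top of the head; in line (every 60 degrees) it drops till 11 mm below. It then stands by itself, up to about 221 mm above the bench.
Things that resemble listed ones, but are neither listed nor needed, are in the scene too. What is shaped like the driver but green is not meant.

How it is judged:
By the outcome, as a careful person would: the job done as asked, in the order asked, and still so for the second after the job is handed in, with the robot touching nothing.
It also fails if it takes over 72 s, if anything falls off the work surface, if the arm or the gripper's body presses on something with over 40 N, if the wrist force passes 120 N, or if a joint passes its speed limit or range.

## Working session

There is one attempt and no reset: what is moved stays moved. The work goes in short steps, Python scripts to look and compute and a tool call to move; the robot and the scene stay as the last step left them, time stands still between calls to the robot, and variables do not carry over. Pictures are saved under pics/ and viewed, at most 10 in all, crops included, and the job is handed in when it is done.

Besides the shell and the picture viewer there is one more tool, called as name(argument=value, ...) on one line, values as JSON. apply_moves: Moves the arm, as the interface text tells. Its arguments: {"type":"object","properties":{"increments":{"type":"array","items":{"type":"array","items":{"type":"number"}}},"newtons":{"type":"number"}},"required":["increments"]}

```bash
mkdir -p pics
cat > h.py <<'E'
import numpy as np, cv2
from scipy.spatial.transform import Rotation as R
from station import manip
def T_of(p):
    s=p.get('state'); T=np.eye(4)
    if 'T_tool_cam' in p:
        A=np.eye(4);A[:3,:3]=R.from_rotvec(s['eef_rot']).as_matrix();A[:3,3]=s['tcp_pos'];return A@p['T_tool_cam']
    o=np.array(p['orientation'],float)
    T[:3,:3]=o if o.shape==(3,3) else (R.from_rotvec(o).as_matrix() if o.size==3 else R.from_quat(o).as_matrix())
    T[:3,3]=p['position'];return T
def shot(n,save=None):
    s=manip.get_obs();p=manip.grab_frame(n);p['state']=s
    if save: cv2.imwrite('pics/'+save,p['image'][:,:,::-1])
    return p
def ray(p,uv):
    K=np.array(p['intrinsics']);D=np.array(p['dist'])
    q=cv2.undistortPoints(np.array([[uv]],float),K,D)[0,0];T=T_of(p)
    return T[:3,3],T[:3,:3]@np.array([q[0],q[1],1]),T
def atz(p,uv,z):
    o,d,_=ray(p,uv);return o+d*(z-o[2])/d[2]
def atdepth(p,uv,r=2):
    u,v=map(int,np.round(uv));w=p['depth'][max(v-r,0):v+r+1,max(u-r,0):u+r+1];w=w[w>0]
    if not len(w):return None
    o,d,_=ray(p,uv);return o+d*np.median(w)
def proj(p,X):
    T=np.linalg.inv(T_of(p));c,_=cv2.projectPoints(np.array(X,float).reshape(-1,1,3),cv2.Rodrigues(T[:3,:3])[0],T[:3,3],np.array(p['intrinsics']),np.array(p['dist']));return c[:,0]
def pk(p):return {k:v for k,v in p.items() if k!='state'}
E
python3 - <<'E'
from h import *
np.set_printoptions(precision=1,suppress=True)
ims=[]
for n in ['top','side']:
    p=shot(n);ims.append(p['image'])
    print(n,p['position'],p['orientation'])
    for t in ['jig','bridge','screw_point','pad_point','block','driver','rack']:
        try:
            L=manip.look_for(t,p)[:3] 
        except Exception as e: L=[];print(e)
        P=manip.place_of(t,p)[:3]
        print(t,[(np.array(l['bbox']).astype(int).tolist(),round(l['score'],2)) for l in L],[(np.round(l['point']).tolist(),round(l['score'],2),atdepth(p,l['point'])) for l in P])
    cv2.imwrite(f'pics/{n}1.png',p['image'][:,:,::-1])
print(manip.get_obs())
E
```

```text
top [ 451.3 -118.1  771.4] [-2.2  2.2 -0.1]
jig [([78, 47, 222, 208], 0.9), ([148, 87, 187, 182], 0.33)] [([174.0, 119.0], 0.87, array([642.9,  48.3,  69.4]))]
bridge [([131, 92, 205, 133], 0.89)] [([176.0, 119.0], 0.82, array([643.2,  43.9,  71.5]))]
screw_point [([135, 93, 203, 134], 0.72)] [([166.0, 104.0], 0.88, array([661.5,  56.4, 109.5]))]
pad_point [([132, 95, 206, 132], 0.85)] [([169.0, 113.0], 0.68, array([651.9,  56. ,  82.9]))]
block [([150, 87, 188, 180], 0.76)] [([168.0, 136.0], 0.97, array([613.5,  68.3,  36.6])), ([170.0, 114.0], 0.49, array([650.3,  54.7,  81.2]))]
driver [([304, 251, 329, 270], 0.87), ([296, 211, 319, 227], 0.72), ([340, 201, 373, 214], 0.65)] [([348.0, 210.0], 0.75, array([ 461.8, -315.9,   41.2])), ([304.0, 220.0], 0.71, array([ 440.6, -211.9,  119.6])), ([310.0, 259.0], 0.63, array([ 364. , -230.3,   85.1]))]
rack [([327, 145, 384, 232], 0.6)] [([169.0, 112.0], 0.2, array([652.8,  55.1,  86.8]))]
side [359.1 539.8 624.3] [-0.3  2.7 -1.3]
jig [([28, 224, 274, 363], 0.84)] [([163.0, 272.0], 0.55, array([643.8,  85.2,  29.4]))]
bridge [([117, 210, 1
[... 385 characters left out ...]
193], 0.82), ([337, 139, 361, 197], 0.8)] [([308.0, 194.0], 0.92, array([ 435.1, -208.7,    9. ])), ([347.0, 192.0], 0.84, array([ 354.4, -228.1,   12.2])), ([149.0, 231.0], 0.24, array([662.5,  71.1, 109.1]))]
rack [([251, 132, 325, 174], 0.84)] [([290.0, 155.0], 0.8, array([ 496.7, -310.5,   30.5]))]
{'clock': 1.5, 'joint_pos': array([-1.3,  0.1,  1.7,  0. ,  1.4, -0.1]), 'qd': array([ 0., -0., -0.,  0.,  0.,  0.]), 'joint_torque': array([ -0. , -41.8, -36. ,   0.1,   0. ,  -0. ]), 'tcp_pos': array([ 231.9, -607.2,  214.7]), 'eef_rot': array([3.1, 0.6, 0. ]), 'ft_force': array([-0.8,  0.3, -0.2]), 'wrist_torque': array([ 0.,  0., -0.]), 'grasp_force': 0.0, 'finger_gap': 1.0017410684066117}
```

View pics/top1.png

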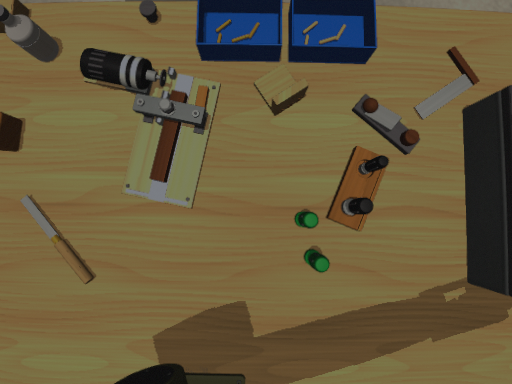

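View pics/side1.png

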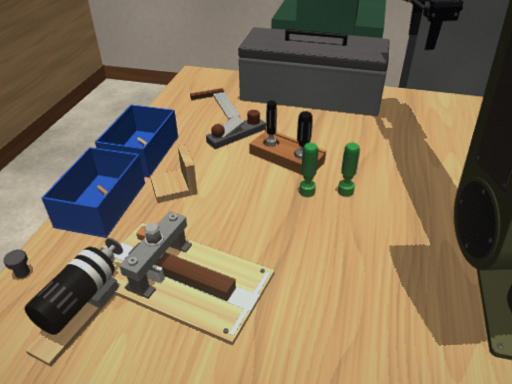

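Candidates in the top picture are the black driver at the rack's near hole (358,206), the black one at its far hole (376,163) that looks slimmer, and two green ones at (307,219) and (318,260). I choose the thick black one at (358,206) and will check it in one crop.

Run:
```python
from h import *
np.set_printoptions(precision=1,suppress=True)
p=shot('side');q=shot('top')
a=cv2.resize(p['image'][85:205,235:335],None,fx=4,fy=4,interpolation=cv2.INTER_CUBIC)
b=cv2.resize(q['image'][140:240,320:400],None,fx=4.8,fy=4.8,interpolation=cv2.INTER_CUBIC)
cv2.imwrite('pics/crop1.png',np.hstack([a,b])[:,:,::-1])
# handle pixels from depth: cloud of points z>60 near the rack
def cloud(p):
    v,u=np.nonzero(p['depth']>0);K=np.array(p['intrinsics'])
    n=cv2.undistortPoints(np.c_[u,v].astype(float).reshape(-1,1,2),K,np.array(p['dist']))[:,0]
    T=T_of(p);d=p['depth'][v,u][:,None];return (np.c_[n,np.ones(len(n))]*d)@T[:3,:3].T+T[:3,3],p['image'][v,u]
for s in (p,q):
    X,c=cloud(s);m=(abs(X[:,0]-480)<110)&(abs(X[:,1]+310)<90)&(X[:,2]>65)&(c.max(1)<90)
    Y=X[m]
    for lo,hi in[(65,85),(85,105),(105,125),(125,145)]:
        Z=Y[(Y[:,2]>lo)&(Y[:,2]<hi)]
        for nm,mm in(('near',Z[:,0]<490),('far',Z[:,0]>=490)):
            if mm.sum()>3:print(lo,nm,mm.sum(),Z[mm].mean(0),Z[mm].min(0),Z[mm].max(0))
    r=X[(abs(X[:,0]-480)<130)&(abs(X[:,1]+310)<110)&(abs(X[:,2]-30)<5)]
    print('rack',cv2.minAreaRect(r[:,:2].astype(np.float32)),len(r))
    # jig pieces
    for nm,box,z in(('head',30,(103,113)),('beam',100,(76,84))):
        t=X[(abs(X[:,0]-655)<box)&(abs(X[:,1]-55)<box)&(X[:,2]>z[0])&(X[:,2]<z[1])]
        print(nm,len(t),t.mean(0),cv2.minAreaRect(t[:,:2].astype(np.float32)))
    g=X[(abs(X[:,0]-580)<60)&(abs(X[:,1]-70)<60)&(abs(X[:,2]-37)<3)]
    print('blocktop',len(g),cv2.minAreaRect(g[:,:2].astype(np.float32)))
```

```text
65 near 100 [ 448.9 -289.1   76.3] [ 370.1 -319.4   65.2] [ 483.2 -220.3   85. ]
65 far 68 [ 550.4 -346.7   75.1] [ 540.5 -354.2   65.3] [ 562.7 -341.5   84.8]
85 near 133 [ 454.8 -294.3   94.8] [ 370.1 -319.    85. ] [ 483.5 -220.4  104.9]
85 far 70 [ 550.1 -346.1   95. ] [ 540.1 -351.9   85. ] [ 562.4 -341.3  104.5]
105 near 130 [ 457.5 -300.6  115.1] [ 370.1 -318.5  105.3] [ 483.2 -220.4  125. ]
105 far 69 [ 549.9 -346.1  115. ] [ 540.9 -351.2  105.5] [ 560.2 -342.7  124.9]
125 near 119 [ 467.4 -314.6  134. ] [ 454.1 -334.2  125.1] [ 481.4 -305.7  139.2]
125 far 75 [ 550.5 -349.8  133.4] [ 541.3 -362.8  125.2] [ 560.9 -342.9  139.1]
rack ((470.3697509765625, -308.687255859375), (123.00126647949219, 281.0118713378906), 50.36358642578125) 1012
head 155 [661.   64.4 108.9] ((662.029541015625, 62.86675262451172), (23.91585350036621, 24.179893493652344), 31.086488723754883)
beam 1264 [668.3  76.3  80.8] ((695.0222778320312, 69.23574829101562), (176.70375061035156, 97.73063659667969), 78.29301452636719)
blocktop 1102 ((589.2771606445312, 74.40927124023438), (64.45355987548828, 149.03738
[... 450 characters left out ...]
-349.7  115.8] [ 540.6 -362.7  105.4] [ 563.3 -344.4  125. ]
125 near 229 [ 468.2 -320.9  136.1] [ 453.1 -335.8  125. ] [ 482.8 -307.8  140.5]
125 far 126 [ 551.4 -355.   135.7] [ 541.2 -366.8  125.6] [ 564.3 -345.5  140.5]
rack ((470.6348876953125, -310.1775207519531), (121.56805419921875, 283.53192138671875), 49.948307037353516) 1847
head 128 [663.1  59.7 108.6] ((664.35986328125, 60.4794921875), (25.979049682617188, 22.69825553894043), 2.7944254875183105)
beam 1086 [668.5  63.7  79.9] ((696.6796264648438, 68.77670288085938), (177.11593627929688, 99.19854736328125), 78.98193359375)
blocktop 843 ((580.4898681640625, 77.8861083984375), (33.14521408081055, 125.903076171875), 77.8047103881836)
```

View pics/crop1.png

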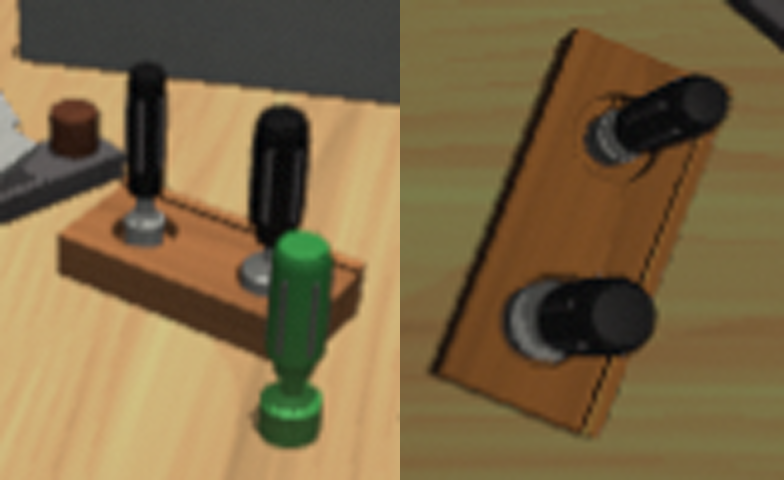

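The crop confirms it: the near driver (crop 600,310) has the thicker black handle and big socket, and the far one (690,110) is slimmer.

```bash
cat >> h.py <<'E'
def inc(xyz,yaw=None,st=None):
    s=st or manip.get_obs();R0=R.from_rotvec(s['eef_rot']).as_matrix()
    x=R0[:,0];y0=np.degrees(np.arctan2(x[1],x[0]));t=np.radians(y0 if yaw is None else yaw)
    Rt=np.array([[np.cos(t),np.sin(t),0],[np.sin(t),-np.cos(t),0],[0,0,-1]])
    d=R0.T@(np.array(xyz)-s['tcp_pos'])/10; r=R.from_matrix(R0.T@Rt).as_rotvec(degrees=True)/5
    print('yaw',y0.round(2),'j6',s['joint_pos'][5].round(3),'inc',d.round(3),r.round(3))
E
python3 -c "
from h import *
for y in(-22,158,22):inc([468,-321,200],y)
print(shot('wrist')['T_tool_cam'])"
```

```text
yaw 20.9 j6 -0.083 inc [ 32.273 -18.316   1.465] [0.   0.   8.58]
yaw 20.9 j6 -0.083 inc [ 32.273 -18.316   1.465] [ -0.     0.   -27.42]
yaw 20.9 j6 -0.083 inc [ 32.273 -18.316   1.465] [ 0.    0.   -0.22]
[[ 2.18557046e-04 -9.55724933e-01 -2.94261456e-01  8.52155582e+01]
 [ 9.99999286e-01 -1.36870294e-04  1.18726811e-03  2.92196161e-01]
 [-1.17497738e-03 -2.94261506e-01  9.55724221e-01 -1.69501747e+02]
 [ 0.00000000e+00  0.00000000e+00  0.00000000e+00  1.00000000e+00]]
```

apply_moves(increments=[[0.7, 32.3, -18.3, 1.4, 0, 0, 8.6], [0.7, 32.3, -18.3, 1.4, 0, 0, 8.6], [0.7, 32.3, -18.3, 1.4, 0, 0, 8.6], [0.7, 32.3, -18.3, 1.4, 0, 0, 8.6], [0.7, 32.3, -18.3, 1.4, 0, 0, 8.6], [0.7, 32.3, -18.3, 1.4, 0, 0, 8.6], [0.7, 32.3, -18.3, 1.4, 0, 0, 8.6], [0.7, 32.3, -18.3, 1.4, 0, 0, 8.6]])

```text
clock: 2.65
tcp_pos: [468.4, -321.0, 200.7]
eef_rot: [3.083, -0.6, -0.0]
ft_force: [0.0, 0.1, 0.1]
finger_gap: 0.703
grasp_force: 0.0
```

Run:
```python
from h import *
np.set_printoptions(precision=2,suppress=True)
p=shot('wrist','w1.png');s=p['state'];print(s['clock'],s['tcp_pos'],s['joint_pos'],s['qd'])
print([(l['bbox'],round(l['score'],2)) for l in manip.look_for('driver',p)],[(l['point'],round(l['score'],2),atz(p,l['point'],16)) for l in manip.place_of('driver',p)])
u=proj(p,[[468,-321,138],[468,-321,30]]);print(u)
v,u=np.nonzero(p['depth']>0)
n=cv2.undistortPoints(np.c_[u,v].astype(float).reshape(-1,1,2),np.array(p['intrinsics']),np.array(p['dist']))[:,0]
T=T_of(p);X=(np.c_[n,np.ones(len(n))]*p['depth'][v,u][:,None])@T[:3,:3].T+T[:3,3]
for lo,hi in((134,142),(85,125),(28,60)):
    m=(np.hypot(X[:,0]-468,X[:,1]+321)<30)&(X[:,2]>lo)&(X[:,2]<hi)&((hi<140)|(X[:,2]>0))
    Y=X[m];print(lo,m.sum(),Y.mean(0) if m.sum() else'',cv2.minEnclosingCircle(Y[:,:2].astype(np.float32)) if m.sum()>5 else'')
inc([468,-321,82])
```

```text
2.65 [ 468.38 -321.    200.72] [-0.7  -0.05  1.85 -0.    1.34  1.26] [-0.03 -0.   -0.   -0.   -0.    0.  ]
[([207.2, 257.5, 241.8, 351.5], 0.95), ([142.8, 203.2, 198.8, 275.7], 0.88), ([235.7, 152.3, 279.9, 221.3], 0.83)] [([256.2, 167.6], 0.97, array([ 469.91, -322.13,   16.  ])), ([231.1, 267.9], 0.73, array([ 370.83, -250.89,   16.  ])), ([186.5, 219.0], 0.71, array([ 444.96, -229.23,   16.  ]))]
[[256.38 209.68]
 [255.93 172.87]]
134 1060 [ 471.17 -323.44  136.91] ((470.3632507324219, -322.9591064453125), 13.989818572998047)
85 483 [ 481.66 -327.78  106.95] ((471.26611328125, -323.3439636230469), 16.58631706237793)
28 1266 [ 477.42 -323.47   31.66] ((468.00384521484375, -321.0029296875), 29.994409561157227)
yaw -22.21 j6 1.261 inc [-0.01 -0.13 11.87] [ 0. -0. -0.]
```

View pics/w1.png

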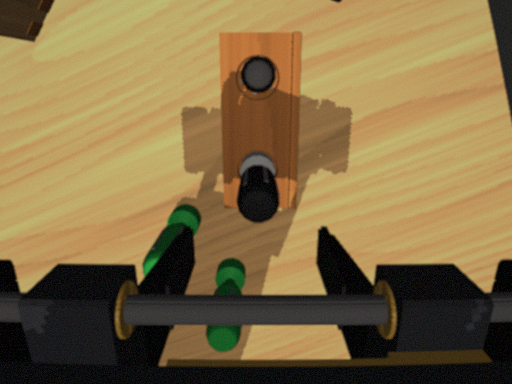

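The wrist picture shows the thick black driver centred at (258,190), the slim one at (258,73) and the greens at (185,220) and (228,290), which the fingers clear.

apply_moves(increments=[[0.65, 0.25, 0.06, 5, 0, 0, 0], [0.65, 0.25, 0.06, 9.5, 0, 0, 0], [0.65, 0.25, 0.06, 11.85, 0, 0, 0], [0.65, 0.25, 0.06, 11.85, 0, 0, 0], [0.25, 0.25, 0.06, 11.85, 0, 0, 0], [0.25, 0.25, 0.06, 11.85, 0, 0, 0], [0.25, 0.25, 0.06, 11.85, 0, 0, 0], [0.25, 0.25, 0.06, 11.85, 0, 0, 0], [0.25, 0.25, 0.06, 11.85, 0, 0, 0]], newtons=25)

```text
clock: 3.92
tcp_pos: [470.9, -323.1, 83.2]
eef_rot: [3.082, -0.602, 0.002]
ft_force: [-0.7, -1.2, 4.6]
finger_gap: 0.334
grasp_force: 25.0
```

apply_moves(increments=[[0.25, 0, 0, -3, 0, 0, 0], [0.25, 0, 0, -8, 0, 0, 0], [0.25, 1, -4, -13, 0, 0, -2], [0.25, 2, -10, -15.7, 0, 0, -4], [0.25, 6.6, -34.5, -15.7, 0, 0, -22], [0.25, 6.6, -34.5, -15.7, 0, 0, -22], [0.25, 6.6, -34.5, -15.7, 0, 0, -22], [0.25, 6.6, -34.5, -15.7, 0, 0, -22], [0.25, 6.6, -34.5, -15.7, 0, 0, -22], [0.25, 6.6, -34.5, -15.7, 0, 0, -22], [0.25, 6.6, -34.5, -15.7, 0, 0, -22], [0.25, 6.6, -34.5, -15.7, 0, 0, -22]])

```text
clock: 5.42
tcp_pos: [660.5, -27.2, 237.1]
eef_rot: [-2.329, -2.105, 0.003]
ft_force: [0.6, 0.4, -3.3]
finger_gap: 0.335
grasp_force: 25.0
```

Run:
```python
from h import *
np.set_printoptions(precision=2,suppress=True)
s=manip.get_obs();print(s['qd'])
p=shot('wrist','w2.png');s=p['state'];print(s['clock'],s['tcp_pos'],s['joint_pos'],s['qd'],s['ft_force'])
for t,z in(('screw_point',109),('driver',s['tcp_pos'][2]-67.2),('block',12)):
    print(t,[(l['bbox'],round(l['score'],2)) for l in manip.look_for(t,p)][:2],[(l['point'],round(l['score'],2),atz(p,l['point'],z)) for l in manip.place_of(t,p)][:2])
v,u=np.nonzero(p['depth']>0)
n=cv2.undistortPoints(np.c_[u,v].astype(float).reshape(-1,1,2),np.array(p['intrinsics']),np.array(p['dist']))[:,0]
T=T_of(p);X=(np.c_[n,np.ones(len(n))]*p['depth'][v,u][:,None])@T[:3,:3].T+T[:3,3]
m=(np.hypot(X[:,0]-662,X[:,1]-61)<30)&(X[:,2]>103)&(X[:,2]<114)
Y=X[m];print(m.sum(),Y.mean(0),cv2.minAreaRect(Y[:,:2].astype(np.float32)),cv2.minEnclosingCircle(Y[:,:2].astype(np.float32)))
m=(np.hypot(X[:,0]-662,X[:,1]-61)<100)&(abs(X[:,2]-80)<3)
Y=X[m];print(m.sum(),Y.mean(0),cv2.minAreaRect(Y[:,:2].astype(np.float32)))
```

```text
[-0.   -0.   -0.    0.   -0.   -1.48]
5.425 [660.52 -27.2  237.07] [-0.12  0.14  1.6   0.    1.41 -0.02] [-0.   -0.   -0.    0.   -0.   -1.48] [ 0.63  0.42 -3.26]
screw_point [([222.3, 0.0, 278.9, 158.4], 0.95)] [([246.0, 79.6], 0.8, array([663.18,  61.06, 109.  ]))]
driver [([220.6, 182.0, 290.2, 336.3], 0.79), ([66.6, 327.9, 93.4, 365.4], 0.67)] [([64.0, 323.9], 0.91, array([ 492.06, -116.51,  169.87])), ([257.4, 208.5], 0.71, array([663.37, -29.99, 169.87]))]
block [([106.8, 49.3, 303.4, 104.0], 0.84)] [([206.3, 76.0], 0.88, array([617.93,  70.87,  12.  ]))]
774 [664.39  61.42 108.04] ((664.4991455078125, 61.430267333984375), (24.709854125976562, 27.449874877929688), 30.831634521484375) ((664.2842407226562, 61.34491729736328), 13.921335220336914)
5186 [666.87  62.66  79.54] ((692.9990234375, 54.529808044433594), (142.88519287109375, 95.04118347167969), 78.69668579101562)
```

View pics/w2.png

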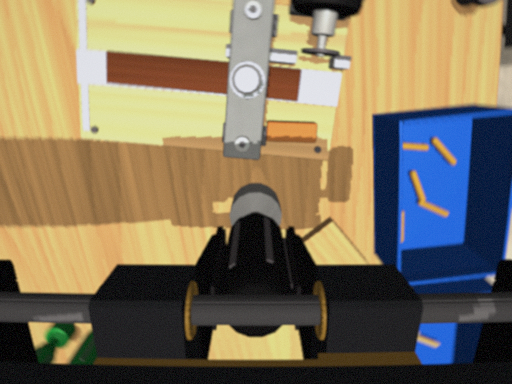

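The wrist picture shows the driver held upright at (256,230), the hex head at (246,79) and the block running left to (107,70). Everything is clear for the move over the screw.

apply_moves(increments=[[0.25, 3, 0, 0, 0, 0, -2], [0.25, 8.8, 0, 2, 0, 0, -22], [0.25, 8.8, 0, 4, 0, 0, -22], [0.25, 8.8, 0, 4, 0, 0, -22], [0.25, 8.8, 0, 4, 0, 0, -22], [0.25, 8.8, 0, 4, 0, 0, -22], [0.25, 8.8, 0, 4, 0, 0, -22], [0.25, 8.8, 0, 4, 0, 0, -22], [0.25, 8.8, 0, 4, 0, 0, -22], [0.25, 8.8, 0, 4, 0, 0, -22], [0.25, 8.8, 0, 4, 0, 0, -22], [0.25, 8.8, 0, 4, 0, 0, -22]])

```text
clock: 7.28
tcp_pos: [670.8, 59.8, 199.1]
eef_rot: [0.376, -3.119, -0.0]
ft_force: [-0.1, 0.2, -3.4]
finger_gap: 0.33
grasp_force: 25.0
```

Run:
```python
from h import *
np.set_printoptions(precision=2,suppress=True)
s=manip.get_obs();print(s['qd'],s['joint_pos'],s['tcp_pos'],s['ft_force'],s['wrist_torque'])
inc([663.5,61.4,s['tcp_pos'][2]])
p=shot('side');q=shot('top');a=s['tcp_pos']
uv=proj(p,[a-[0,0,67.2],[663,61.4,109]]);print(uv)
A=cv2.resize(p['image'][130:270,100:220],None,fx=4,fy=4,interpolation=cv2.INTER_CUBIC)
B=cv2.resize(q['image'][40:140,120:190],None,fx=4,fy=5.6,interpolation=cv2.INTER_CUBIC)
cv2.imwrite('pics/c2.png',np.hstack([A,B])[:,:,::-1])
for n,s_ in(('side',p),('top',q)):
  for t,z in(('driver',a[2]-67.2),('screw_point',109)):
    print(n,t,[(l['point'],round(l['score'],2),atz(s_,l['point'],z)) for l in manip.place_of(t,s_)][:4])
```

```text
[ 0.   -0.    0.   -0.    0.    0.01] [ 0.01  0.18  1.61  0.    1.35 -1.8 ] [670.78  59.78 199.12] [-0.07  0.23 -3.41] [ 0.14 -0.15  0.01]
yaw -166.25 j6 -1.802 inc [0.67 0.33 0.  ] [ 0. -0. -0.]
[[144.9  215.63]
 [151.08 227.21]]
side driver [([144.2, 214.7], 0.83, array([672.86,  57.97, 131.92])), ([307.2, 193.9], 0.8, array([421.81, -57.65, 131.92])), ([342.7, 189.6], 0.69, array([363.37, -83.87, 131.92]))]
side screw_point [([151.3, 228.3], 0.96, array([661.56,  63.74, 109.  ])), ([145.5, 214.3], 0.32, array([685.72,  34.07, 109.  ]))]
top driver [([303.9, 219.3], 0.78, array([ 442.04, -210.46,  131.92])), ([163.4, 98.0], 0.65, array([666.41,  55.98, 131.92])), ([313.0, 256.4], 0.63, array([ 374.7 , -227.56,  131.92]))]
top screw_point [([163.6, 105.3], 0.69, array([659.42,  61.2 , 109.  ])), ([173.9, 118.4], 0.26, array([633.43,  39.95, 109.  ]))]
```

View pics/c2.png

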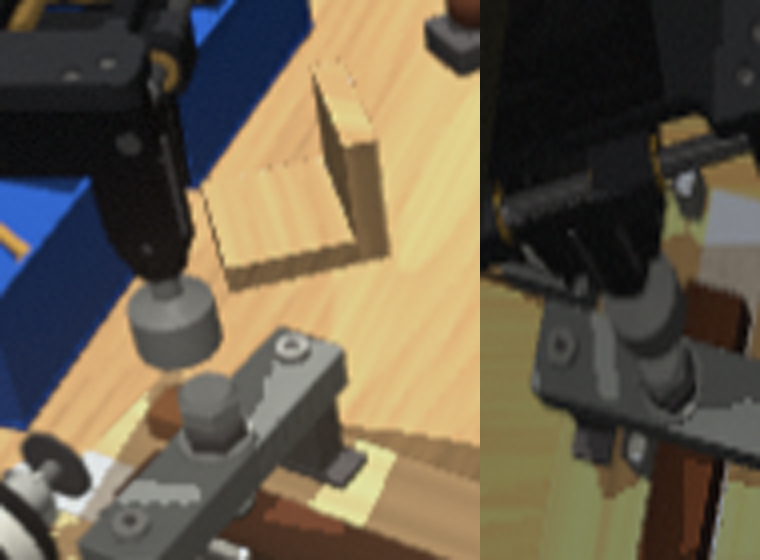

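The driver hangs upright about 8 mm behind and above the hex head (crop 175,330 against 210,405). I correct sideways and lower it gently.

apply_moves(increments=[[0.25, 0.7, 0.4, 0, 0, 0, 0], [0.25, 0.7, 0.4, 1.5, 0, 0, 0], [0.25, 0.7, 0.4, 2.1, 0, 0, 0], [0.25, 0.7, 0.4, 2.4, 0, 0, 0], [0.25, 0.7, 0.4, 2.6, 0, 0, 0], [0.25, 0.7, 0.4, 2.75, 0, 0, 0], [0.25, 0.7, 0.4, 2.75, 0, 0, 0]])

```text
clock: 8.45
tcp_pos: [663.2, 61.9, 172.5]
eef_rot: [-0.378, 3.118, -0.0]
ft_force: [-1.3, 0.3, 1.0]
finger_gap: 0.331
grasp_force: 25.0
```

```bash
python3 -c "
from h import *
s=manip.get_obs();print(s['tcp_pos'],s['ft_force'],s['wrist_torque'],s['qd'].round(3))"
```

```text
[663.1895867   61.92032946 172.53944226] [-1.33133371  0.32518151  0.96007177] [0.03493455 0.41987567 0.04063653] [ 0.001 -0.001  0.001  0.001 -0.004 -0.001]
```

apply_moves(increments=[[0.25, 0.03, 0, 0.12, 0, 0, 0], [0.25, 0.03, 0, 0.12, 0, 0, 2], [0.25, 0.03, 0, 0.12, 0, 0, 4], [0.25, 0.03, 0, 0.12, 0, 0, 6], [0.25, 0.03, 0, 0.12, 0, 0, 6]])

```text
clock: 9.07
tcp_pos: [662.5, 61.6, 169.7]
eef_rot: [-0.438, -3.11, 0.001]
ft_force: [-1.0, -1.7, -3.2]
finger_gap: 0.335
grasp_force: 25.0
```

```bash
python3 -c "
from h import *
s=manip.get_obs();print(s['tcp_pos'],s['ft_force'],s['wrist_torque'],s['joint_pos'][5])"
```

```text
[662.45944654  61.58164594 169.72248413] [-1.04653871 -1.74032279 -3.16976193] [-0.26599045  0.16429785 -0.00688975] -1.2783297227620247
```

It has dropped in line, so I lower it until it seats.

apply_moves(increments=[[0.25, 0, 0, 0.2, 0, 0, 0], [0.25, 0, 0, 0.35, 0, 0, 0], [0.25, 0, 0, 0.45, 0, 0, 0], [0.25, 0, 0, 0.5, 0, 0, 0], [0.25, 0, 0, 0.5, 0, 0, 0]])

```text
clock: 9.7
tcp_pos: [662.7, 61.7, 166.0]
eef_rot: [0.441, 3.11, -0.001]
ft_force: [-4.0, -3.5, 1.8]
finger_gap: 0.329
grasp_force: 25.0
```

```bash
python3 -c "
from h import *
s=manip.get_obs();print(s['tcp_pos'],s['ft_force'],s['wrist_torque'],s['joint_pos'][5])"
```

```text
[662.71406693  61.67820343 165.95726569] [-4.03309627 -3.48761107  1.78609301] [-0.70383973  0.8204514   0.02841175] -1.276500426957545
```

apply_moves(increments=[[0.25, 0.05, -0.08, 0, 0, 0, 0], [0.25, 0.05, -0.08, 0.05, 0, 0, 0], [0.25, 0.05, -0.08, 0.05, 0, 0, 0]])

```text
clock: 10.07
tcp_pos: [662.5, 61.5, 165.8]
eef_rot: [0.441, 3.109, 0.001]
ft_force: [-3.4, -1.3, 4.8]
finger_gap: 0.333
grasp_force: 25.0
```

```bash
python3 -c "
from h import *
s=manip.get_obs();print(s['tcp_pos'],s['ft_force'],s['wrist_torque'],s['joint_pos'][5])"
```

```text
[662.50150989  61.52006838 165.82505691] [-3.44485057 -1.34961947  4.75120065] [-0.39200058  0.61876735  0.03728304] -1.277233038510634
```

apply_moves(increments=[[0.25, 0.04, -0.02, 0.0, 0, 0, 1], [0.25, 0.04, -0.02, 0.0, 0, 0, 2], [0.25, 0.04, -0.02, 0.01, 0, 0, 3]])

```text
clock: 10.45
tcp_pos: [662.4, 61.5, 165.7]
eef_rot: [0.847, 3.023, 0.001]
ft_force: [-1.7, -1.7, 4.4]
finger_gap: 0.333
grasp_force: 25.0
```

```bash
python3 -c "
from h import *
s=manip.get_obs();print(s['tcp_pos'],s['ft_force'],s['wrist_torque'],s['joint_pos'][5])"
```

```text
[662.35809173  61.45337497 165.71047383] [-1.6823505  -1.74266246  4.40070856] [-0.30238205  0.36124799  0.07466789] -1.012919380466615
```

apply_moves(increments=[[0.25, 0.02, 0.02, 0.01, 0, 0, 2], [0.25, 0.02, 0.02, 0.02, 0, 0, 4], [0.25, 0.02, 0.02, 0.03, 0, 0, 6], [0.25, 0.02, 0.02, 0.045, 0, 0, 8], [0.25, 0.02, 0.02, 0.06, 0, 0, 10], [0.25, 0.02, 0.02, 0.07, 0, 0, 12], [0.25, 0.02, 0.02, 0.07, 0, 0, 12]])

```text
clock: 11.32
tcp_pos: [662.3, 61.6, 165.0]
eef_rot: [2.241, 2.2, 0.003]
ft_force: [-1.1, -1.9, 5.6]
finger_gap: 0.335
grasp_force: 25.0
```

```bash
python3 -c "
from h import *
s=manip.get_obs();print(s['tcp_pos'],s['ft_force'],s['wrist_torque'],s['joint_pos'][5])"
```

```text
[662.28627821  61.59575178 164.99832237] [-1.09535622 -1.88496695  5.58625166] [-0.43012926  0.24792535 -0.01054141] 0.030158159998437878
```

apply_moves(increments=[[0.25, 0.0, 0.02, 0.01, 0, 0, 2], [0.25, 0.0, 0.02, 0.02, 0, 0, 4], [0.25, 0, 0.02, 0.03, 0, 0, 6], [0.25, 0, 0.02, 0.04, 0, 0, 8], [0.25, 0, 0.02, 0.055, 0, 0, 10], [0.25, 0, 0.02, 0.065, 0, 0, 12], [0.25, 0, 0.02, 0.07, 0, 0, 14], [0.25, 0, 0.02, 0.07, 0, 0, 14]])

```text
clock: 12.32
tcp_pos: [662.4, 61.5, 164.3]
eef_rot: [3.098, 0.521, 0.003]
ft_force: [-1.6, -1.9, 5.2]
finger_gap: 0.332
grasp_force: 25.0
```

```bash
python3 -c "
from h import *
s=manip.get_obs();print(s['tcp_pos'],s['ft_force'],s['wrist_torque'],s['joint_pos'])"
```

```text
[662.43710887  61.51459029 164.25174897] [-1.57326298 -1.87443008  5.1629338 ] [-0.43080608  0.33079985 -0.04374045] [1.19049780e-02 1.89812749e-01 1.66249937e+00 8.59819483e-05
 1.28729691e+00 1.24953535e+00]
```

The screw is about 1.6 mm down, near touch by my estimate. I release the driver and go to feel the block.

apply_moves(increments=[[0.65, 0, 0, -0.1, 0, 0, 0], [0.65, 0, 0, -0.1, 0, 0, 0], [0.65, 0, 0, -0.1, 0, 0, 0], [0.65, 0, 0, -4, 0, 0, 0], [0.65, 0, 0, -8, 0, 0, 0], [0.65, 0, 0, -8.2, 0, 0, -2], [0.65, -10.3, -6.25, -8.2, 0, 0, -29.8], [0.65, -10.3, -6.25, -8.2, 0, 0, -29.8], [0.65, -10.3, -6.25, -8.2, 0, 0, -29.8], [0.65, -10.3, -6.25, -8.2, 0, 0, -29.8], [0.65, -10.3, -6.25, -8.2, 0, 0, -29.8], [0.65, -10.3, -6.25, -8.2, 0, 0, -29.8]])

```text
clock: 13.82
tcp_pos: [543.9, 87.6, 245.2]
eef_rot: [-2.148, -2.292, -0.0]
ft_force: [0.1, 0.4, -0.2]
finger_gap: 0.647
grasp_force: 0.0
```

```bash
python3 -c "
from h import *
s=manip.get_obs();print(s['tcp_pos'],s['joint_pos'])
inc([545,87,60],168)
p=shot('side');cv2.imwrite('pics/c3.png',cv2.resize(p['image'][120:370,60:310],None,fx=2.4,fy=2.4)[:,:,::-1])
"
```

```text
[543.92144699  87.55131901 245.18405685] [ 6.19566867e-02 -1.13352161e-01  1.83715390e+00  3.64737843e-04
  1.41781073e+00 -2.84563631e-03]
yaw 93.71 j6 -0.003 inc [-0.069  0.104 18.518] [ 2.0000e-03 -4.0000e-03 -1.4858e+01]
```

View pics/c3.png

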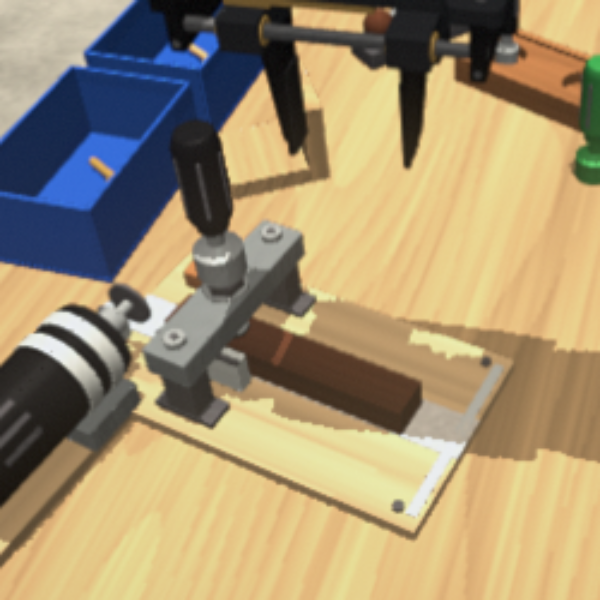

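The driver stands upright on the screw (crop 205,200) and the block's front end is free (crop 415,400). I go down to grip the block.

apply_moves(increments=[[0.65, -0.15, 0.1, 3, 0, 0, -14.8], [0.65, -0.15, 0.1, 8, 0, 0, -14.8], [0.65, -0.15, 0.1, 12, 0, 0, -14.8], [0.65, -0.15, 0.1, 14, 0, 0, -14.8], [0.65, -0.15, 0.1, 16, 0, 0, -14.8], [0.65, -0.15, 0.1, 18, 0, 0, -14.8], [0.65, -0.15, 0.1, 20, 0, 0, -14.8], [0.65, -0.15, 0.1, 22, 0, 0, -14.8], [0.65, -0.15, 0.1, 22.9, 0, 0, -14.8], [0.65, -0.15, 0.1, 22.9, 0, 0, -14.8]])

```text
clock: 15.12
tcp_pos: [544.6, 85.9, 15.7]
eef_rot: [-0.35, -3.121, 0.0]
ft_force: [0.8, -0.1, 0.5]
finger_gap: 0.649
grasp_force: 0.0
```

```bash
python3 -c "
from h import *
s=manip.get_obs();print(s['tcp_pos'],s['joint_pos'],s['ft_force'],s['clock'])
inc([545,86,16],168)
p=shot('wrist');L=manip.place_of('block',p);print([(l['point'],l['score'],atz(p,l['point'],12)) for l in L][:2])
v,u=np.nonzero(p['depth']>0)
n=cv2.undistortPoints(np.c_[u,v].astype(float).reshape(-1,1,2),np.array(p['intrinsics']),np.array(p['dist']))[:,0]
T=T_of(p);X=(np.c_[n,np.ones(len(n))]*p['depth'][v,u][:,None])@T[:3,:3].T+T[:3,3]
c=p['image'][v,u].astype(int)
m=(abs(X[:,2]-37)<2.5)&(abs(X[:,0]-560)<60)&(abs(X[:,1]-86)<40)&(c[:,0]-c[:,2]>15)
print(m.sum(),cv2.minAreaRect(X[m][:,:2].astype(np.float32)))
"
```

```text
[544.64534379  85.9109888   15.69786019] [ 5.90629983e-02  1.20458523e-01  2.01611403e+00  4.65729173e-05
  1.00649112e+00 -1.28844436e+00] [ 0.78543372 -0.125105    0.45658625] 15.125
yaw 167.21 j6 -1.288 inc [-0.033  0.017 -0.03 ] [-0.004 -0.016 -0.159]
[([257.7, 347.8], 0.8, array([616.0662263 ,  71.79971561,  12.        ]))]
7569 ((556.631103515625, 76.24034118652344), (73.10812377929688, 88.78164672851562), 60.11741256713867)
```

apply_moves(increments=[[0.25, 0, 0, 0, 0, 0, 0], [0.25, 0, 0, 0, 0, 0, 0], [0.25, 0, 0, 0, 0, 0, 0], [0.25, 0, 0, 0, 0, 0, 0], [0.25, 0, 0, 0, 0, 0, 0]], newtons=20)

```text
clock: 15.85
tcp_pos: [545.3, 86.0, 16.7]
eef_rot: [0.348, 3.122, 0.0]
ft_force: [-0.4, -0.4, 1.9]
finger_gap: 0.333
grasp_force: 19.9
```

apply_moves(increments=[[0.25, 0.2, 0, 0, 0, 0, 0], [0.25, 0.4, 0, 0, 0, 0, 0], [0.25, 0.6, 0, 0, 0, 0, 0]])

```text
clock: 16.23
tcp_pos: [539.5, 87.3, 16.7]
eef_rot: [0.347, 3.122, 0.0]
ft_force: [0.8, -0.1, 0.5]
finger_gap: 0.336
grasp_force: 19.9
```

apply_moves(increments=[[0.25, 0.2, 0, 0, 0, 0, 0], [0.25, 0.4, 0, 0, 0, 0, 0], [0.25, 0.6, 0, 0, 0, 0, 0]])

```text
clock: 16.6
tcp_pos: [533.6, 88.6, 16.7]
eef_rot: [0.347, 3.122, 0.0]
ft_force: [1.5, 0.3, 1.5]
finger_gap: 0.335
grasp_force: 19.9
```

Pull is about 1 N, so the pad is still clear. I push the block back, release it, and return to the driver. A further 1 rad is safe even if the pad touches straight away.

apply_moves(increments=[[0.25, -0.4, 0, 0, 0, 0, 0], [0.25, -0.8, 0, 0, 0, 0, 0], [0.25, -1.2, 0, 0, 0, 0, 0], [0.65, -1.2, 0, 0, 0, 0, 0], [0.65, -1.2, 0, 0, 0, 0, 0], [0.65, -1.2, 0, 0, 0, 0, 0], [0.65, -1.2, 0, -6, 0, 0, 0], [0.65, -1.2, 0, -12, 0, 0, 0], [0.65, -1.2, 0, -18, 0, 0, 0], [0.65, -1.2, 0, -22.9, 0, 0, 0], [0.65, -7, 0.2, -22.9, 0, 0, 0], [0.65, -13.2, 0.2, -22.9, 0, 0, 0]])

```text
clock: 18.1
tcp_pos: [664.2, 61.6, 247.7]
eef_rot: [0.346, 3.119, 0.001]
ft_force: [-0.6, 0.3, 0.4]
finger_gap: 0.651
grasp_force: 0.0
```

```bash
python3 -c "
from h import *
s=manip.get_obs();print(s['tcp_pos'],s['joint_pos'],s['clock'])
inc([662.4,61.5,163.5])
p=shot('side');L=manip.place_of('driver',p);print([(l['point'],l['score'],atz(p,l['point'],96)) for l in L][:3])
"
```

```text
[664.21161413  61.61188104 247.72222802] [ 1.19912305e-02  1.40753717e-01  1.57620222e+00  1.48592491e-04
  1.42105004e+00 -1.33801866e+00] 18.1
yaw 167.35 j6 -1.338 inc [ 0.203 -0.059  8.422] [0.011 0.04  0.   ]
[([148.6, 231.2], 0.97, array([670.6973212 ,  59.33513413,  96.        ])), ([308.1, 193.5], 0.77, array([ 424.9451209 , -102.76648232,   96.        ])), ([345.8, 192.4], 0.61, array([ 357.2460341 , -122.41195874,   96.        ]))]
```

apply_moves(increments=[[0.65, 0.05, 0, 3, 0, 0, 0], [0.65, 0.05, 0, 6.5, 0, 0, 0], [0.65, 0.05, 0, 8.2, 0, 0, 0], [0.25, 0.05, 0, 8.3, 0, 0, 0], [0.25, 0.05, 0, 8.3, 0, 0, 0], [0.25, 0.05, 0, 8.3, 0, 0, 0], [0.25, 0.05, 0, 8.3, 0, 0, 0], [0.25, 0.05, 0, 8.4, 0, 0, 0]], newtons=25)

```text
clock: 19.2
tcp_pos: [663.1, 61.4, 164.1]
eef_rot: [0.347, 3.119, -0.0]
ft_force: [-1.8, -0.7, 7.2]
finger_gap: 0.332
grasp_force: 25.0
```

```bash
python3 -c "
from h import *
s=manip.get_obs();print(s['tcp_pos'],s['joint_pos'][5],s['clock'],s['ft_force'],s['wrist_torque'])
"
```

```text
[663.13354978  61.44821187 164.1161319 ] -1.3371085201186022 19.2 [-1.84740203 -0.66966212  7.24408466] [-0.07023886  0.38210048 -0.04638901]
```

apply_moves(increments=[[0.25, 0.03, -0.02, 0.01, 0, 0, 2], [0.25, 0.03, -0.02, 0.02, 0, 0, 4], [0.25, 0.03, -0.02, 0.03, 0, 0, 6], [0.25, 0.03, -0.02, 0.04, 0, 0, 8], [0.25, 0.03, -0.02, 0.055, 0, 0, 10], [0.25, 0.03, -0.02, 0.065, 0, 0, 12], [0.25, 0.03, -0.02, 0.065, 0, 0, 12]])

```text
clock: 20.08
tcp_pos: [662.7, 60.9, 163.5]
eef_rot: [1.862, 2.527, 0.001]
ft_force: [-2.1, -1.6, 7.6]
finger_gap: 0.334
grasp_force: 25.0
```

```bash
python3 -c "
from h import *
s=manip.get_obs();print(s['tcp_pos'],s['joint_pos'][5],s['clock'],s['ft_force'],s['wrist_torque'])
inc(s['tcp_pos'],167.5)
"
```

```text
[662.71305629  60.91148626 163.53600082] -0.28903320270841437 20.075 [-2.07949679 -1.59110448  7.57687579] [-0.37834591  0.33263352 -0.01439535]
yaw 107.24 j6 -0.289 inc [0. 0. 0.] [ 1.1000e-02  3.3000e-02 -1.2051e+01]
```

apply_moves(increments=[[0.65, 0, 0, -0.1, 0, 0, 0], [0.65, 0, 0, -0.1, 0, 0, 0], [0.65, 0, 0, -0.1, 0, 0, 0], [0.65, 0, 0, -4, 0, 0, 0], [0.65, 0, 0, -8.2, 0, 0, 0], [0.65, 3, -5.2, -8.2, 0, 0, -3], [0.65, 5.9, -10.5, -8.2, 0, 0, -6], [0.65, 5.9, -10.5, -4, 0, 0, -9], [0.65, 5.9, -10.5, 2, 0, 0, -12], [0.65, 5.9, -10.5, 6, 0, 0, -12.05], [0.65, 5.9, -10.5, 10, 0, 0, -12.05], [0.65, 5.9, -10.5, 12.5, 0, 0, -12.05]])

```text
clock: 21.58
tcp_pos: [542.4, 86.6, 33.1]
eef_rot: [-0.339, -3.12, 0.001]
ft_force: [-0.4, 0.6, 0.5]
finger_gap: 0.651
grasp_force: 0.0
```

```bash
python3 -c "
from h import *
s=manip.get_obs();print(s['tcp_pos'],s['clock'],s['ft_force'])
inc([545,86,15.7],167.2)
p=shot('side');L=manip.place_of('driver',p);print([(l['point'],l['score']) for l in L][:3])
"
```

```text
[542.40961159  86.5614718   33.11849338] 21.575 [-0.39723495  0.64571152  0.48320375]
yaw 167.59 j6 -1.294 inc [-0.271  0.002  1.741] [-0.009 -0.038  0.078]
[([346.1, 189.3], 0.62), ([306.9, 192.9], 0.6), ([153.3, 233.7], 0.57)]
```

apply_moves(increments=[[0.65, -0.27, 0, 1.2, 0, 0, 0], [0.65, -0.27, 0, 1.75, 0, 0, 0], [0.25, -0.27, 0, 1.75, 0, 0, 0], [0.25, -0.27, 0, 1.75, 0, 0, 0], [0.25, -0.27, 0, 1.75, 0, 0, 0], [0.25, -0.27, 0, 1.75, 0, 0, 0], [0.25, -0.27, 0, 1.75, 0, 0, 0]], newtons=20)

```text
clock: 22.55
tcp_pos: [547.0, 86.0, 18.8]
eef_rot: [0.34, 3.123, -0.0]
ft_force: [-1.1, 0.5, 3.0]
finger_gap: 0.336
grasp_force: 20.0
```

apply_moves(increments=[[0.25, 0.2, 0, 0, 0, 0, 0], [0.25, 0.4, 0, 0, 0, 0, 0]])

```text
clock: 22.8
tcp_pos: [544.8, 86.6, 18.8]
eef_rot: [0.34, 3.118, 0.0]
ft_force: [7.1, -0.8, -2.6]
finger_gap: 0.337
grasp_force: 20.0
```

apply_moves(increments=[[0.25, 0.2, 0, 0, 0, 0, 0], [0.25, 0.4, 0, 0, 0, 0, 0]])

```text
clock: 23.05
tcp_pos: [540.8, 87.4, 18.8]
eef_rot: [0.34, 3.118, 0.0]
ft_force: [6.9, -0.9, -3.1]
finger_gap: 0.335
grasp_force: 20.0
```

apply_moves(increments=[[0.25, 0.2, 0, 0, 0, 0, 0], [0.25, 0.4, 0, 0, 0, 0, 0]])

```text
clock: 23.3
tcp_pos: [536.9, 88.2, 18.8]
eef_rot: [0.34, 3.118, 0.0]
ft_force: [6.3, -1.2, -3.4]
finger_gap: 0.331
grasp_force: 20.0
```

The pull is about 6.9 N, but I'm lifting with about 3 N, which inflates it. I push the block back, drop slightly and draw again.

apply_moves(increments=[[0.25, -0.4, 0, 0.05, 0, 0, 0], [0.25, -0.8, 0, 0.07, 0, 0, 0], [0.25, -1.2, 0, 0.07, 0, 0, 0], [0.25, -1.2, 0, 0.07, 0, 0, 0]])

```text
clock: 23.8
tcp_pos: [542.4, 87.2, 17.6]
eef_rot: [-0.34, -3.112, -0.001]
ft_force: [-13.4, 3.5, 13.4]
finger_gap: 0.332
grasp_force: 20.0
```

apply_moves(increments=[[0.25, 0.2, 0, 0, 0, 0, 0], [0.25, 0.4, 0, 0, 0, 0, 0], [0.25, 0.5, 0, 0, 0, 0, 0]])

```text
clock: 24.18
tcp_pos: [542.4, 87.1, 17.6]
eef_rot: [0.341, 3.121, 0.0]
ft_force: [4.4, 0.9, -2.6]
finger_gap: 0.336
grasp_force: 20.0
```

apply_moves(increments=[[0.25, 0.15, 0, 0, 0, 0, 0], [0.25, 0.3, 0, 0, 0, 0, 0]])

```text
clock: 24.42
tcp_pos: [540.7, 87.3, 17.8]
eef_rot: [0.34, 3.119, -0.0]
ft_force: [6.6, -2.4, -3.7]
finger_gap: 0.336
grasp_force: 20.0
```

apply_moves(increments=[[0.25, 0.15, 0, 0, 0, 0, 0], [0.25, 0.3, 0, 0, 0, 0, 0]])

```text
clock: 24.68
tcp_pos: [537.8, 87.8, 17.8]
eef_rot: [0.34, 3.119, -0.0]
ft_force: [7.1, -1.3, -4.7]
finger_gap: 0.334
grasp_force: 20.0
```

apply_moves(increments=[[0.25, 0, 0, 0.08, 0, 0, 0], [0.25, 0.2, 0, 0.08, 0, 0, 0], [0.25, 0.4, 0, 0.08, 0, 0, 0]])

```text
clock: 25.05
tcp_pos: [534.2, 88.7, 17.6]
eef_rot: [0.34, 3.118, -0.0]
ft_force: [7.4, -2.5, -2.3]
finger_gap: 0.332
grasp_force: 20.0
```

apply_moves(increments=[[0.25, 0.15, 0, 0.0, 0, 0, 0], [0.25, 0.3, 0, 0.0, 0, 0, 0]])

```text
clock: 25.3
tcp_pos: [531.3, 89.4, 17.6]
eef_rot: [0.34, 3.118, -0.0]
ft_force: [7.4, -0.9, -2.8]
finger_gap: 0.335
grasp_force: 20.0
```

The drag is about 7.3 N, hardly dependent on lift, so it is at the upper edge of the range. I back the screw off about 0.45 rad, allowing for socket play.

apply_moves(increments=[[0.65, 0, 0, 0, 0, 0, 0], [0.65, 0, 0, 0, 0, 0, 0], [0.65, 0, 0, 0, 0, 0, 0], [0.65, 0, 0, -6, 0, 0, 0], [0.65, 0, 0, -12, 0, 0, 0], [0.65, 0, 0, -18, 0, 0, 0], [0.65, 0, 0, -23, 0, 0, 0], [0.65, -5, 0.1, -23, 0, 0, 0], [0.65, -10, 0.1, -23, 0, 0, 0], [0.65, -13.5, 0.1, -23, 0, 0, 0], [0.65, -13.5, 0.1, -23, 0, 0, 0]])

```text
clock: 26.68
tcp_pos: [662.1, 61.1, 245.4]
eef_rot: [-0.342, -3.121, 0.0]
ft_force: [-1.1, 0.0, 0.5]
finger_gap: 0.649
grasp_force: 0.0
```

```bash
python3 -c "
from h import *
s=manip.get_obs();print(s['tcp_pos'],s['ft_force'],s['clock'],s['joint_pos'][5])
inc([662.6,61.3,163])
p=shot('side');cv2.imwrite('pics/c4.png',cv2.resize(p['image'][120:370,60:310],None,fx=2.4,fy=2.4)[:,:,::-1])
"
```

```text
[662.10920668  61.14970935 245.42167894] [-1.07219734  0.01644835  0.47861586] 26.675 -1.3411545638427729
yaw 167.5 j6 -1.341 inc [-0.062  0.029  8.242] [-0.005 -0.024  0.   ]
```

View pics/c4.png

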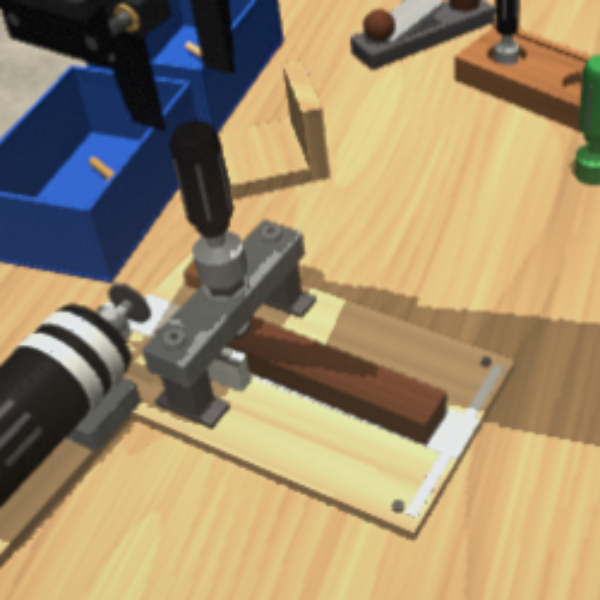

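The driver still stands on the screw (205,200). The block lies under the bridge, drawn out a little (end at 440,410).

apply_moves(increments=[[0.65, -0.05, 0, 3, 0, 0, 0], [0.65, -0.05, 0, 6.5, 0, 0, 0], [0.65, -0.05, 0, 8.2, 0, 0, 0], [0.25, -0.05, 0, 8.2, 0, 0, 0], [0.25, -0.05, 0, 8.2, 0, 0, 0], [0.25, -0.05, 0, 8.2, 0, 0, 0], [0.25, -0.05, 0, 8.2, 0, 0, 0]], newtons=25)

```text
clock: 27.6
tcp_pos: [662.4, 61.5, 166.5]
eef_rot: [0.34, 3.121, -0.0]
ft_force: [-0.3, -0.4, 2.6]
finger_gap: 0.335
grasp_force: 25.0
```

apply_moves(increments=[[0.25, 0, 0, 0, 0, 0, -1], [0.25, 0, 0, 0, 0, 0, -2.5], [0.25, 0, 0, -0.01, 0, 0, -4], [0.25, 0, 0, -0.02, 0, 0, -5.5], [0.25, 0, 0, -0.03, 0, 0, -7], [0.25, 0, 0, -0.03, 0, 0, -7]])

```text
clock: 28.35
tcp_pos: [662.3, 61.6, 166.7]
eef_rot: [-0.612, 3.079, -0.001]
ft_force: [-1.2, -0.6, 4.7]
finger_gap: 0.33
grasp_force: 25.0
```

```bash
python3 -c "
from h import *
s=manip.get_obs();print(s['tcp_pos'],s['ft_force'],s['wrist_torque'],s['clock'],s['joint_pos'][5])
inc([529,89.5,163],167.5)
"
```

```text
[662.3437647   61.60438664 166.65143356] [-1.18907432 -0.56089968  4.70918048] [ 0.1038381  -0.05514174  0.0233879 ] 28.35 -1.950860695730825
yaw -157.53 j6 -1.951 inc [11.257  7.674  0.337] [-2.000e-03  2.400e-02  6.993e+00]
```

apply_moves(increments=[[0.65, 0, 0, 0, 0, 0, 0], [0.65, 0, 0, 0, 0, 0, 0], [0.65, 0, 0, -0.1, 0, 0, 0], [0.65, 0, 0, -4, 0, 0, 0], [0.65, 0, 0, -8, 0, 0, 0], [0.65, 3, 2, -8, 0, 0, 2], [0.65, 7, 4.8, -8, 0, 0, 4], [0.65, 11.1, 7.6, -8, 0, 0, 7], [0.65, 11.1, 7.6, -2, 0, 0, 7], [0.65, 11.1, 7.6, 4, 0, 0, 7], [0.65, 11.1, 7.6, 10, 0, 0, 7], [0.65, 11.1, 7.6, 12, 0, 0, 7]])

```text
clock: 29.85
tcp_pos: [526.3, 89.0, 40.2]
eef_rot: [-0.34, -3.115, 0.002]
ft_force: [0.4, -0.1, 0.6]
finger_gap: 0.65
grasp_force: 0.0
```

```bash
python3 -c "
from h import *
s=manip.get_obs();print(s['tcp_pos'],s['ft_force'],s['clock'],s['qd'].round(2))
inc([531,89,15.7],167.5)
"
```

```text
[526.25862051  89.04049339  40.24192435] [ 0.39483258 -0.12966555  0.58145648] 29.85 [ 0.    0.19  0.03  0.   -0.3  -0.  ]
yaw 167.53 j6 -1.286 inc [-0.482  0.104  2.45 ] [-0.026 -0.087  0.007]
```

apply_moves(increments=[[0.65, 0, 0, 1, 0, 0, 0], [0.65, 0, 0, 1, 0, 0, 0], [0.65, 0, 0, 1, 0, 0, 0]])

```text
clock: 30.22
tcp_pos: [531.4, 89.4, 36.8]
eef_rot: [0.34, 3.12, 0.001]
ft_force: [0.5, -0.4, 0.2]
finger_gap: 0.649
grasp_force: 0.0
```

```bash
python3 -c "
from h import *
s=manip.get_obs();print(s['tcp_pos'],s['ft_force'],s['clock'],s['qd'].round(2))
inc([531,89,15.5],167.5)
"
```

```text
[531.36256827  89.35462209  36.80534987] [ 0.5023403  -0.41847519  0.21103712] 30.225 [ 0. -0. -0. -0. -0.  0.]
yaw 167.55 j6 -1.287 inc [ 0.034 -0.044  2.13 ] [0.01  0.033 0.009]
```

apply_moves(increments=[[0.65, 0, -0.03, 1.5, 0, 0, 0], [0.65, 0, -0.03, 2.15, 0, 0, 0], [0.65, 0, -0.03, 2.15, 0, 0, 0], [0.25, 0, -0.03, 2.15, 0, 0, 0], [0.25, 0, -0.03, 2.15, 0, 0, 0], [0.25, 0, -0.03, 2.15, 0, 0, 0], [0.25, 0, -0.03, 2.15, 0, 0, 0]], newtons=20)

```text
clock: 31.1
tcp_pos: [530.0, 89.1, 13.7]
eef_rot: [0.34, 3.123, 0.0]
ft_force: [0.6, 1.1, 0.5]
finger_gap: 0.337
grasp_force: 20.0
```

apply_moves(increments=[[0.25, 0.2, 0, 0.04, 0, 0, 0], [0.25, 0.4, 0, 0.04, 0, 0, 0], [0.25, 0.5, 0, 0.04, 0, 0, 0]])

```text
clock: 31.48
tcp_pos: [525.8, 89.9, 13.7]
eef_rot: [0.341, 3.121, 0.0]
ft_force: [5.1, -1.0, -1.1]
finger_gap: 0.336
grasp_force: 20.0
```

apply_moves(increments=[[0.25, 0.15, 0, 0, 0, 0, 0], [0.25, 0.3, 0, 0, 0, 0, 0]])

```text
clock: 31.72
tcp_pos: [522.7, 90.6, 13.7]
eef_rot: [0.341, 3.121, 0.0]
ft_force: [4.0, -1.9, -1.2]
finger_gap: 0.336
grasp_force: 20.0
```

apply_moves(increments=[[0.25, 0.15, 0, 0, 0, 0, 0], [0.25, 0.3, 0, 0, 0, 0, 0]])

```text
clock: 31.98
tcp_pos: [519.8, 91.3, 13.7]
eef_rot: [0.341, 3.121, 0.0]
ft_force: [4.6, -0.9, -1.0]
finger_gap: 0.334
grasp_force: 20.0
```

The drag is about 4.7 N, light and definite. I release the block and withdraw.

apply_moves(increments=[[0.25, -0.08, 0, 0, 0, 0, 0], [0.65, -0.08, 0, 0, 0, 0, 0], [0.65, -0.08, 0, 0, 0, 0, 0], [0.65, -0.08, 0, 0, 0, 0, 0], [0.65, 0, 0, -5, 0, 0, 0], [0.65, 0, 0, -11, 0, 0, 0], [0.65, 4, 0, -17, 0, 0, 0], [0.65, 10, 0, -20, 0, 0, 0], [0.65, 10, 0, -20, 0, 0, 0], [0.65, 10, 0, -20, 0, 0, 0]])

```text
clock: 33.22
tcp_pos: [421.3, 113.0, 213.2]
eef_rot: [0.339, 3.122, 0.0]
ft_force: [-0.4, -1.1, -0.2]
finger_gap: 0.651
grasp_force: 0.0
```

```bash
python3 -c "
from h import *
s=manip.get_obs();print(s['tcp_pos'],s['ft_force'],s['clock'])
p=shot('side');cv2.imwrite('pics/c5.png',cv2.resize(p['image'][120:370,60:310],None,fx=2.4,fy=2.4)[:,:,::-1])
"
```

```text
[421.327654   113.03384126 213.22357956] [-0.36407965 -1.06415259 -0.22466761] 33.225
```

View pics/c5.png

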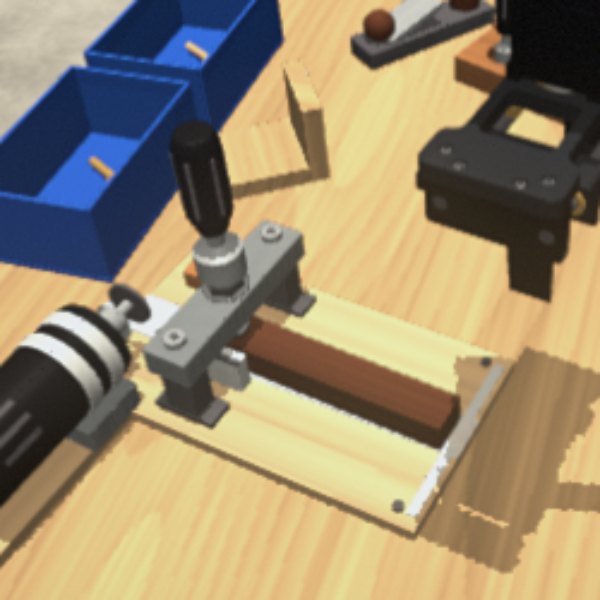

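The driver is upright on the screw and the block lies under the pad, with the gripper clear. One quick check that the driver is fully seated (its top should be at about 218 mm).

```bash
python3 -c "
from h import *
for c in('side','top'):
    p=shot(c)
    v,u=np.nonzero(p['depth']>0)
    n=cv2.undistortPoints(np.c_[u,v].astype(float).reshape(-1,1,2),np.array(p['intrinsics']),np.array(p['dist']))[:,0]
    T=T_of(p);X=(np.c_[n,np.ones(len(n))]*p['depth'][v,u][:,None])@T[:3,:3].T+T[:3,3]
    Y=X[(np.hypot(X[:,0]-662,X[:,1]-61)<25)]
    t=Y[Y[:,2]>205];print(c,len(t),np.sort(Y[:,2])[-12:].round(1),t.mean(0))
"
```

```text
side 302 [219.5 219.5 219.6 219.6 219.6 219.7 219.7 219.8 219.9 219.9 220.  220.3] [659.24416059  67.02118134 214.71121657]
top 309 [219.5 219.5 219.5 219.6 219.6 219.6 219.8 219.8 219.9 220.  220.5 221.7] [660.24749755  57.47885345 215.55938088]
```

```bash
python3 -c "
from station import manip
print(manip.hand_in())"
```

```text
the job is handed in; nothing more can be done
None
```

I handed the job in at about 33 s: the large driver stands fully seated on the stop screw, and the block lies under the pad dragging at about 4.7 N (target 3 to 7 N); on the way the drag once read about 7.3 N, so I backed the screw off.

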